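# Take the grating turret off the spectrometer drive

## Task

The grating turret of the open spectrometer has to come out. Unscrew the knurled nut on top of it (ordinary right-hand thread) until it comes off the spindle and lay it flat in the steel parts tray; then lift the turret straight up off the spindle by its round boss, without touching the grating faces, and set it down gently, upright, in the middle of the white mat. Leave everything else where it stands.

Things in the scene. Friction and masses are not known exactly. Their poses are not given: they have to be found in the camera images.
- spectrometer: Open spectrometer fixed to the table: cream casting, 46 mm side walls at y = +-0.10, 66 mm slit plate at x = -0.10 (slit tubes to -0.15), 112 mm end plate at x = 0.30, two 95 mm mirror mounts at x = 0.22 to 0.26. Origin: on the table under the vertical spindle's axis; x runs towards the mirrors, z up. The turret stands on its round platter (top at z = 0.048). Platter and spindle do not turn.
- spindle_tip (a point): Top centre of the steel spindle, 170 mm above the table, level with the screwed-down nut's top. The spindle is 25 mm thick below; its top 30 mm, above the turret's boss, carry a coarse right-hand two-start thread, 28 mm over the ridges, 16 mm of rise per turn (4 mm per quarter turn), about 2 mm of axial play.
- nut: Steel knurled nut, 60 mm diameter, 30 mm tall, about 0.2 kg, open 32 mm bore. Origin: centre of its underside, z up. Starts screwed down finger-loose on the boss, underside at 140 mm. Turned anticlockwise from above it climbs (let it rise as it turns) and stays where it is left; after 0.7 to 0.85 turn (11 to 14 mm up) it is free and lifts off; raised 30 mm from the start it is clear of the tip.
- nut_mid (a point): Centre of the nut, on its axis, 15 mm above its underside.
- turret: Grating turret, 92 mm tall, about 0.55 kg: two black 96 mm round plates (z 0 to 0.006 and 0.058 to 0.064), three gratings between them, and on top a plain aluminium boss, 46 mm diameter, z 0.064 to 0.092. A 34 mm bore runs right through, loose over the spindle. Origin: centre of its underside, z up. Starts with its underside at 48 mm; clear of the spindle when that is above 170 mm. Any yaw.
- turret_boss (a point): Centre of the boss's top face, 92 mm above the turret's underside.
- gratings: The three gratings carried by the turret (pale mirror-like faces 56 x 48 mm, 34 mm from the axis, from 8 to 56 mm above the turret's underside). They turn and move with the turret; same origin and axes. The faces must not be touched by the fingers.
- tray: Shallow open steel parts tray fixed to the table, 170 mm (its x) by 140 mm (its y), 22 mm high, walls and floor 4 mm thick. Origin: centre of its underside, on the table.
- tray_in (a point): Centre of the tray's inner floor, 4 mm above the table.
- mat: White cleanroom mat fixed to the table, 170 x 170 mm, 4 mm thick. Origin: centre of its underside, on the table. Mat and tray lie one on each side of the spectrometer; which is on which side varies.
- mat_top (a point): Centre of the mat's top face, 4 mm above the table.
- driver: Bystander: black-handled screwdriver, 170 mm long, 25 mm thick, lying across between the robot and the spectrometer.
- power_head: Bystander: square black power-meter head on a post, 143 mm tall, 56 mm round foot, standing beyond the mat or tray on the left. Origin: centre of its underside.
- mirror_mount: Bystander: mirror mount on a post, 126 mm tall, 56 mm round foot, standing beyond the mat or tray on the right. Origin: centre of its underside.
Mind the look-alikes: they are no part of the job. There is more than one size of the turret; the one meant has the size given above.

How it is judged:
By the outcome, as a careful person would: the job done as asked, in the order asked, and still so for the second after the job is handed in, with the robot touching nothing.
It also fails if it takes over 72 s, if anything falls off the work surface, if the arm or the gripper's body presses on something with over 40 N, if the wrist force passes 120 N, or if a joint passes its speed limit or range.

## Robot

A 7-joint arm with a two-finger parallel gripper is mounted at the origin on the work surface. World frame = base frame: x ahead of the robot, y to its left, z up, the work surface at z = 0. Lengths are in m, angles in rad, forces in N, time in s.
With the tool pointing down it reaches from about 0.425 to 0.925 m from the base axis. Payload 6.8 kg.
Tool frame: the origin (TCP) lies between the finger pads; the fingertips stand 8 mm ahead of it and the grasp point (between the pads) lies 11 mm behind it; y points along the fingers, x is the direction in which the jaws open and shut, and the axes are right-handed (so a half turn about y gives the same grasp; the last joint's range is limited). The gripper opens to 88 mm and grips with 3 to 60 N. Pads are 20 mm wide; open, the fingers measure 115 mm over their backs; the gripper's body (75 mm by 178 mm) begins 61 mm behind the grasp point.
Start: joints at [-1.329, 0.477, 0.022, 1.555, -0.011, 1.109, -0.083], TCP at [0.231, 0.634, 0.231] pointing down, gripper open.
Joint ranges: [-2.96, 2.96], [-0.34, 2.1], [-1.41, 1.46], [0.24, 2.44], [-1.37, 4.51], [0.17, 1.92], [-2.96, 2.96]. Speed limits (rad/s): [2.39, 2.39, 3.14, 3.14, 3.14, 3.14, 3.14].

## Interface

Orientations are given as a 3x3 rotation matrix whose columns are the frame's x, y, z axes.
In Python, from cell import sense, snapshot, job_done gives the robot as it stands.
- The arm moves only by the tool drive_tool, never from a script. Its argument "series" is one flat list of numbers, 5 for each row, row after row: the finger opening in cm, from 0 to 8.78, then the shift along the world's x, y, z in cm, then the turn about the world's z in rad. A call has 1 to 10 rows; each row shifts and turns the commanded pose from where the row before left it; what a row does not reach is not made up. A row lasts 1/12 s, in which the tool goes at most 41.7 mm and 7.16 degrees, less where a joint would pass 70% of its speed; a pose out of reach is approached as far as the arm can. A call with a gripper value outside its range is refused whole. The fingers move at their own pace and stop on an object; "newtons" is the grip in N (left out, the last holds). Time passes only in rows, so rows that do not move let the fingers close. It gives the time, the measured TCP pose, the force and the opening at its end, in the units of the state.
- sense(): the state, without advancing time (a new reading comes with each control period).
- snapshot(name): name is "scene" or "top"; returns a dict with "image" (400x640x3 uint8, red, green, blue), "fx", "fy", "cx", "cy" (pixels), "distortion" ([k1, k2, p1, p2, k3] as OpenCV has them; the pictures are not rectified), "camera_from_world" (4x4, takes a point from world to camera coordinates). Camera axes: x right, y up, looking along -z (the intrinsics and any distortion apply to the point x, -y, -z); pixel columns grow to the right and rows downward; lengths in m; the calibration is good to about 2 mm. A picture is of the moment at which its call begins. There is no depth.
- job_done(): hands the job in, once; it reports no verdict.
The state is a dict: "time": time; "joints": joint angles; "joint_vel": joint speeds; "tau": joint torques, N m; "ee_pos": TCP position; "tool_rot": TCP orientation; "ft_force": force on the tool from outside, world axes, zero at the start; "torque": the same for the moment, N m; "width": finger opening in m.
Only numpy, scipy, OpenCV 4.12 (cv2) and the standard library are available. Lean on these libraries where they do the work, as an engineer would, in place of code of your own. Each camera call takes 0.05 s, during which the arm holds its last target.

## Working session

There is one attempt and no reset: what is moved stays moved. The work goes in short steps, Python scripts to look and compute and a tool call to move; the robot and the scene stay as the last step left them, time stands still between calls to the robot, and variables do not carry over. Pictures are saved under pics/ and viewed, and the job is handed in when it is done.

Besides the shell and the picture viewer there is one more tool, called as a command line: name --argument value ..., lists and objects as JSON in quotes. drive_tool: Moves the arm, as the interface text tells. Its arguments: {"type":"object","properties":{"series":{"type":"array"},"newtons":{"type":"number"}},"required":["series"]}

```bash
mkdir -p pics; ls; python3 - <<'E'
from cell import sense,snapshot
import cv2,numpy as np
s=sense()
for k in s: print(k,np.round(s[k],3).tolist())
for n in("scene","top"):
    d=snapshot(n); cv2.imwrite(f"pics/{n}0.png",d["image"][:,:,::-1])
    print(n,d["fx"],d["fy"],d["cx"],d["cy"],d["distortion"]);print(np.round(d["camera_from_world"],4))
E
```

```text
pics
time 0.0
joints [-1.329, 0.478, 0.022, 1.556, -0.011, 1.109, -0.083]
joint_vel [0.001, 0.001, -0.0, 0.0, 0.001, 0.0, -0.0]
tau [-0.001, -58.283, 1.535, -27.261, -0.054, 0.017, 0.0]
ee_pos [0.231, 0.634, 0.23]
tool_rot [[0.343, -0.0, -0.939], [0.939, -0.002, 0.343], [-0.002, -1.0, -0.0]]
ft_force [0.202, -0.423, -0.294]
torque [0.01, 0.023, 0.001]
width 0.088
scene 510.7314742488405 510.7314742488405 318.50894521112116 199.51590619540755 [-0.13779147  0.          0.          0.          0.        ]
[[ 0.7801  0.6255  0.0125 -0.4193]
 [-0.5079  0.6215  0.5965  0.1916]
 [ 0.3653 -0.4717  0.8025 -1.4569]
 [ 0.      0.      0.      1.    ]]
top 444.9100745388062 444.9100745388062 317.7971206926933 195.4778021122455 [0.02489689 0.         0.         0.         0.        ]
[[-0.0114 -0.9999 -0.0037  0.0216]
 [ 0.9824 -0.0119  0.1865 -0.5473]
 [-0.1865 -0.0015  0.9825 -1.1916]
 [ 0.      0.      0.      1.    ]]
```

View pics/scene0.png

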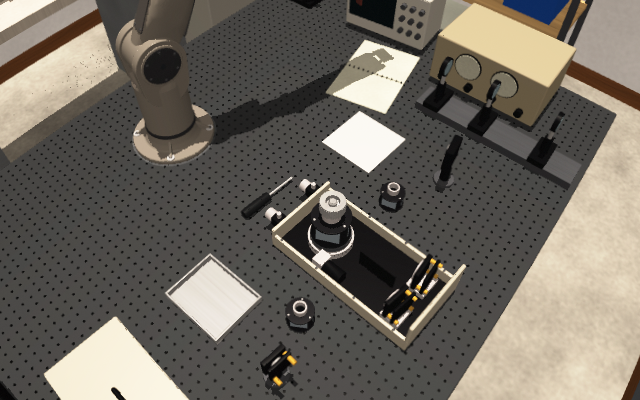

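View pics/top0.png

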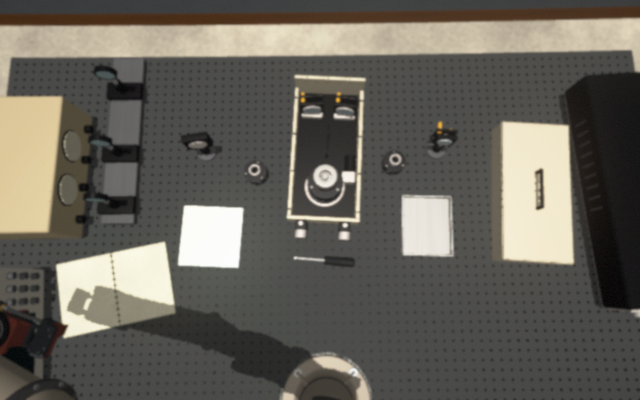

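```bash
cat > h.py <<'E'
import cv2,numpy as np
def cam(d):
    K=np.array([[d["fx"],0,d["cx"]],[0,d["fy"],d["cy"]],[0,0,1.]])
    M=np.diag([1,-1,-1,1.])@np.array(d["camera_from_world"])
    return K,np.array(d["distortion"],float),M[:3,:3],M[:3,3]
def ray(d,p):
    K,D,R,t=cam(d); u=cv2.undistortPoints(np.array(p,float).reshape(-1,1,2),K,D).reshape(-1,2)
    return -R.T@t, np.c_[u,np.ones(len(u))]@R
def onz(d,p,z):
    c,v=ray(d,p); return c+v*((z-c[2])/v[:,2])[:,None]
def proj(d,P):
    K,D,R,t=cam(d); return cv2.projectPoints(np.array(P,float).reshape(-1,1,3),cv2.Rodrigues(R)[0],t,K,D)[0].reshape(-1,2)
def tri(d1,p1,d2,p2):
    c1,v1=ray(d1,[p1]);c2,v2=ray(d2,[p2]);v1=v1[0];v2=v2[0]
    a=np.linalg.lstsq(np.c_[v1,-v2],c2-c1,rcond=None)[0]
    A=c1+a[0]*v1;B=c2+a[1]*v2; return (A+B)/2,np.linalg.norm(A-B)
def crop(d,x0,y0,w,h,s,name):
    im=d["image"][y0:y0+h,x0:x0+w,::-1]; cv2.imwrite("pics/"+name,cv2.resize(im,None,fx=s,fy=s,interpolation=cv2.INTER_CUBIC))
E
python3 - <<'E'
from h import *; from cell import snapshot
A=snapshot("scene");B=snapshot("top")
crop(A,280,165,100,100,6,"nutA.png");crop(B,285,150,80,80,7,"nutB.png")
for n,d in(("scene",A),("top",B)):
    im=d["image"].astype(int)
    m=((im.min(2)>215)).astype(np.uint8)
    cs,_=cv2.findContours(m,cv2.RETR_EXTERNAL,cv2.CHAIN_APPROX_SIMPLE)
    for c in cs:
        if cv2.contourArea(c)>300:
            b=cv2.minAreaRect(c); box=cv2.boxPoints(b); P=onz(d,box,.004); print(n,"white",np.round(b[0]),np.round(P[:,:2],3).tolist(),P.mean(0).round(4), np.linalg.norm(P[0]-P[1]).round(3),np.linalg.norm(P[1]-P[2]).round(3))
E
```

```text
scene white [115. 388.] [[0.312, -0.667], [0.32, -0.468], [0.585, -0.489], [0.567, -0.67]] [ 0.4462 -0.5735  0.004 ] 0.2 0.267
scene white [214. 298.] [[0.387, -0.352], [0.382, -0.214], [0.543, -0.232], [0.541, -0.362]] [ 0.4633 -0.29    0.004 ] 0.139 0.163
scene white [363. 140.] [[0.355, 0.243], [0.315, 0.422], [0.53, 0.4], [0.554, 0.231]] [0.4385 0.324  0.004 ] 0.184 0.217
scene white [368.  89.] [[0.26, 0.421], [0.196, 0.563], [0.396, 0.598], [0.446, 0.458]] [0.3243 0.5097 0.004 ] 0.156 0.203
scene white [384.  61.] [[0.211, 0.569], [0.148, 0.705], [0.365, 0.745], [0.414, 0.611]] [0.2845 0.6577 0.004 ] 0.15 0.22
scene white [21.  6.] [[-1.132, -0.027], [-1.143, 0.235], [-0.952, 0.179], [-0.949, -0.066]] [-1.0441  0.0802  0.004 ] 0.263 0.199
top white [ 87. 295.] [[0.378, 0.75], [0.392, 0.605], [0.193, 0.567], [0.18, 0.707]] [0.2856 0.6574 0.004 ] 0.145 0.203
top white [142. 276.] [[0.405, 0.599], [0.424, 0.454], [0.261, 0.422], [0.244, 0.563]] [0.3333 0.5097 0.004 ] 0.146 0.165
top white [210. 236.] [[0.365, 0.41], [0.535, 0.407], [0.522, 0.234], [0.352, 0.241]] [0.4437 0.3229 0.004 ] 0.17 0.174
top white [425. 226.] [[0.543, -0.231], [0.542, -0.358], [0.387, -0.348], [0.388, -0.224]] [ 0.4649 -0.2902  0.004 ] 0.127 0.155
```

View pics/nutA.png

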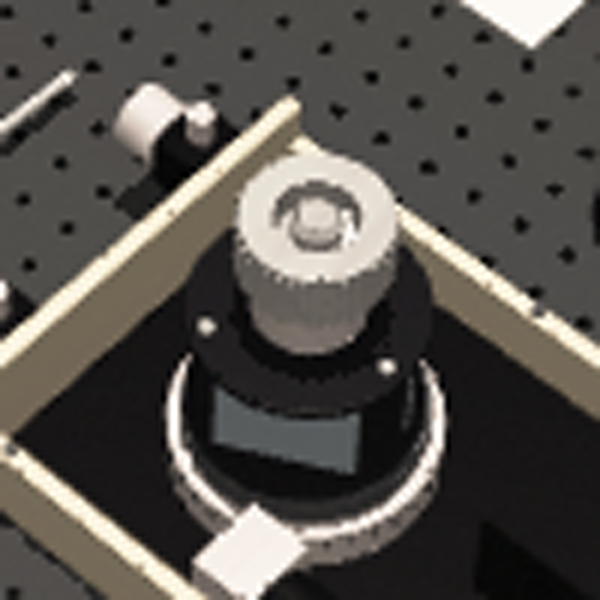

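View pics/nutB.png

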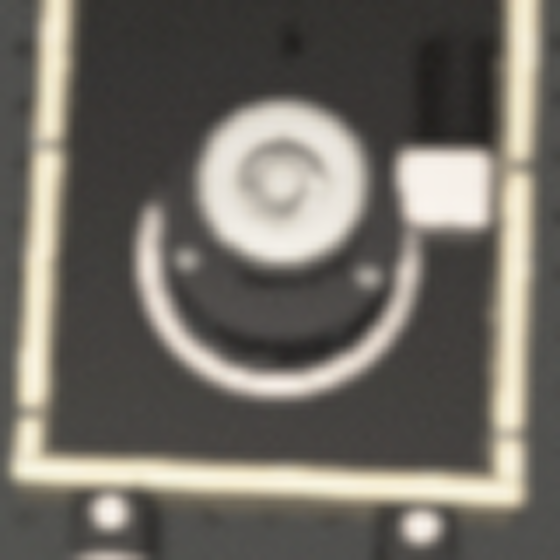

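```bash
python3 - <<'E'
from h import *; from cell import snapshot
A=snapshot("scene");B=snapshot("top")
pA=(280+317/6-.4,165+219/6-.4);pB=(285+282/7-.4,150+183/7-.4)
print(onz(A,[pA],.17),onz(B,[pB],.17),tri(A,pA,B,pB))
# ellipse edges from crops
eA=[(280+x/6-.4,165+y/6-.4) for x,y in((236,215),(400,218),(315,154),(315,284))]
eB=[(285+x/7-.4,150+y/7-.4) for x,y in((197,182),(367,182),(282,98),(282,267))]
for d,e in((A,eA),(B,eB)):
    P=onz(d,e,.17);print(P.round(4).tolist(),np.linalg.norm(P[0]-P[1]),np.linalg.norm(P[2]-P[3]),P.mean(0))
# walls: top edges in the top view at z=.046
w=[(285+x/7-.4,150+y/7-.4) for x,y in((55,0),(27,465),(522,0),(508,490))]
print(onz(B,w[:],.046).round(4))
# tray corners
crop(B,390,180,75,90,7,"trayB.png");crop(A,155,245,115,105,6,"trayA.png")
crop(A,310,100,105,80,6,"matA.png");crop(B,170,195,80,80,7,"matB.png")
m=(B["image"][:,:,:].min(2)>215).astype(np.uint8)[195:280,170:255]
print(m.sum())
E
cd pics; python3 -c "
import cv2,numpy as np
a=[cv2.resize(cv2.imread(f),(390,290)) for f in('trayA.png','trayB.png','matA.png','matB.png')]
cv2.imwrite('tm.png',np.vstack([np.hstack(a[:2]),np.hstack(a[2:])]))"
```

```text
[[ 0.57751496 -0.00507925  0.17      ]] [[ 0.5759214  -0.00368013  0.17      ]] (array([ 0.57649776, -0.00369124,  0.16766146]), np.float64(6.907341032638541e-05))
[[0.5537, -0.0222, 0.17], [0.6005, 0.0143, 0.17], [0.5588, 0.0179, 0.17], [0.5946, -0.0283, 0.17]] 0.05932465887727237 0.05842445258533355 [ 0.57689501 -0.0045644   0.17      ]
[[0.5767, 0.0272, 0.17], [0.5759, -0.0346, 0.17], [0.6078, -0.0041, 0.17], [0.5447, -0.0032, 0.17]] 0.06178378678727439 0.06304714360626988 [ 0.57628111 -0.00368304  0.17      ]
[[ 0.6831  0.0861  0.046 ]
 [ 0.4914  0.0974  0.046 ]
 [ 0.6807 -0.1047  0.046 ]
 [ 0.4791 -0.0934  0.046 ]]
3484
```

View pics/tm.png

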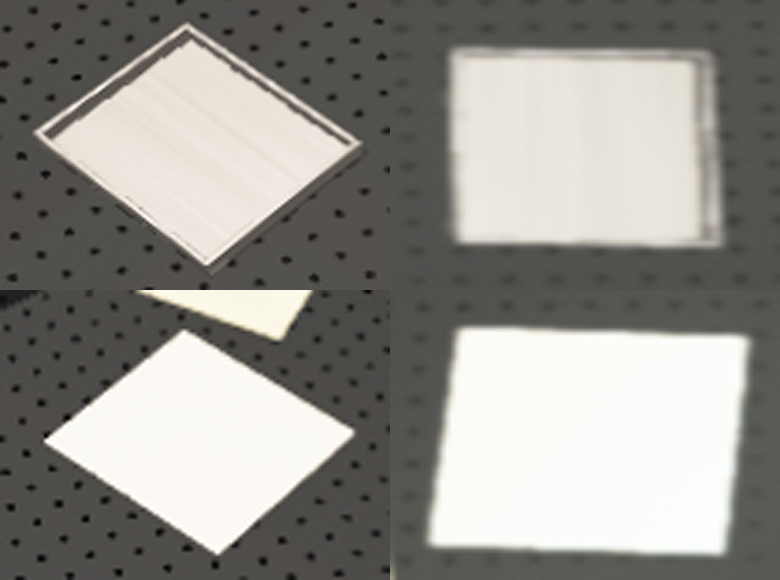

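```bash
python3 - <<'E'
from h import *; from cell import snapshot
A=snapshot("scene");B=snapshot("top")
def f(pts,ox,oy,x0,y0,w,h): return [(x0+(x-ox)*w/390-.3,y0+(y-oy)*h/290-.3) for x,y in pts]
for nm,d,p,z in(("tray",A,f([(187,23),(362,145),(210,270),(34,132)],0,0,155,245,115,105),.022),
 ("tray",B,f([(449,48),(713,51),(722,244),(454,243)],390,0,390,180,75,90),.022),
 ("mat",A,f([(185,330),(355,433),(218,555),(44,440)],0,290,310,100,105,80),.004),
 ("mat",B,f([(457,327),(750,336),(725,555),(428,545)],390,290,170,195,80,80),.004)):
    P=onz(d,p,z); print(nm,P[:,:2].round(3).tolist(),"c",P.mean(0).round(4),np.linalg.norm(np.diff(P,axis=0),axis=1).round(3))
E
```

```text
tray [[0.384, -0.219], [0.555, -0.226], [0.553, -0.365], [0.379, -0.357]] c [ 0.4678 -0.2919  0.022 ] [0.171 0.139 0.174]
tray [[0.553, -0.223], [0.548, -0.367], [0.379, -0.36], [0.381, -0.217]] c [ 0.4653 -0.2919  0.022 ] [0.144 0.17  0.143]
mat [[0.364, 0.411], [0.533, 0.401], [0.524, 0.232], [0.354, 0.242]] c [0.4439 0.3215 0.004 ] [0.169 0.169 0.17 ]
mat [[0.534, 0.403], [0.524, 0.23], [0.352, 0.241], [0.362, 0.412]] c [0.443  0.3217 0.004 ] [0.174 0.172 0.172]
```

drive_tool --series '[8.78, 1.0, -2.0, 0.2, 0, 8.78, 1.5, -2.7, 0.2, 0, 8.78, 1.5, -2.7, 0.2, 0, 8.78, 1.5, -2.7, 0.2, 0, 8.78, 1.5, -2.7, 0.2, 0, 8.78, 1.5, -2.7, 0.2, 0, 8.78, 1.5, -2.7, 0.2, 0, 8.78, 1.5, -2.7, 0.2, 0, 8.78, 1.5, -2.7, 0.2, 0, 8.78, 1.5, -2.7, 0.2, 0]' --newtons 30

```text
time: 1.23
ee_pos: [0.3769, 0.3697, 0.251]
tool_rot: [[0.343, 0.0, -0.939], [0.939, 0.0, 0.343], [0.001, -1.0, -0.0]]
ft_force: [0.4, 0.9, 0.5]
width: 0.0881
```

```bash
cat > s.py <<'E'
from cell import sense
import numpy as np
s=sense()
for k in("time","joints","ee_pos","ft_force","torque","width"): print(k,np.round(s[k],4).tolist())
R=np.array(s["tool_rot"]); print("yaw x",np.degrees(np.arctan2(R[1,0],R[0,0])).round(2),"yaxis",R[:,1].round(4))
E
python3 s.py
```

```text
time 1.2333
joints [-0.9912, 0.213, 0.1134, 1.889, -0.0279, 1.0406, 0.3548]
ee_pos [0.3769, 0.3697, 0.251]
ft_force [0.4435, 0.8795, 0.5383]
torque [-0.022, 0.009, 0.0418]
width 0.0881
yaw x 69.96 yaxis [ 2.e-04  5.e-04 -1.e+00]
```

drive_tool --series '[8.78, 1.4, -2.6, 0, -0.12, 8.78, 1.4, -2.6, 0, -0.12, 8.78, 1.4, -2.6, 0, -0.12, 8.78, 1.4, -2.6, 0, -0.12, 8.78, 1.4, -2.6, 0, -0.12, 8.78, 1.4, -2.6, 0, -0.12, 8.78, 1.4, -2.6, 0, -0.12, 8.78, 1.4, -2.6, 0, -0.12, 8.78, 1.4, -2.6, 0, -0.12, 8.78, 1.4, -2.6, 0, -0.12]'

```text
time: 2.07
ee_pos: [0.5168, 0.1098, 0.251]
tool_rot: [[1.0, 0.001, -0.015], [0.015, 0.0, 1.0], [0.001, -1.0, 0.0]]
ft_force: [0.2, 0.6, -0.1]
width: 0.0874
```

drive_tool --series '[8.78, 1.4, -2.6, 0, -0.12, 8.78, 1.4, -2.6, 0, -0.12, 8.78, 1.4, -2.6, 0, -0.12, 8.78, 1.4, -2.6, 0, -0.12, 8.78, 0.4, -0.9, 0, -0.12, 8.78, 0, 0, 0, -0.12, 8.78, 0, 0, 0, -0.12, 8.78, 0, 0, 0, -0.12, 8.78, 0, 0, 0, -0.12, 8.78, 0, 0, 0, -0.12]'

```text
time: 2.9
ee_pos: [0.5764, -0.0018, 0.2508]
tool_rot: [[0.376, 0.0, 0.926], [-0.926, 0.0, 0.376], [-0.0, -1.0, 0.0]]
ft_force: [0.2, 0.8, 0.8]
width: 0.0876
```

drive_tool --series '[8.78, 0, 0, 0, -0.12, 8.78, 0, 0, 0, -0.12, 8.78, 0, 0, 0, -0.12, 8.78, 0, 0, 0, -0.12, 8.78, 0, 0, 0, -0.12, 8.78, 0, 0, 0, -0.12, 8.78, 0, 0, 0, -0.12, 8.78, 0, 0, 0, -0.12, 8.78, 0, 0, 0, -0.12, 8.78, 0, 0, 0, 0]'

```text
time: 3.73
ee_pos: [0.5763, -0.0015, 0.2505]
tool_rot: [[-0.638, -0.0, 0.77], [-0.77, -0.0, -0.638], [0.0, -1.0, 0.0]]
ft_force: [-0.6, 0.0, 0.3]
width: 0.0877
```

```bash
python3 s.py; python3 - <<'E'
from h import *; from cell import snapshot
A=snapshot("scene");B=snapshot("top")
crop(A,230,80,190,170,4,"g1A.png");crop(B,255,110,140,120,5,"g1B.png")
E
```

```text
time 3.7333
joints [-0.8588, 0.4476, 1.0201, 1.8203, -0.4232, 1.1129, -1.9521]
ee_pos [0.5763, -0.0015, 0.2505]
ft_force [-0.5901, 0.0139, 0.3277]
torque [0.0466, 0.158, 0.0696]
width 0.0877
yaw x -129.65 yaxis [-2.e-04 -5.e-04 -1.e+00]
```

View pics/g1A.png

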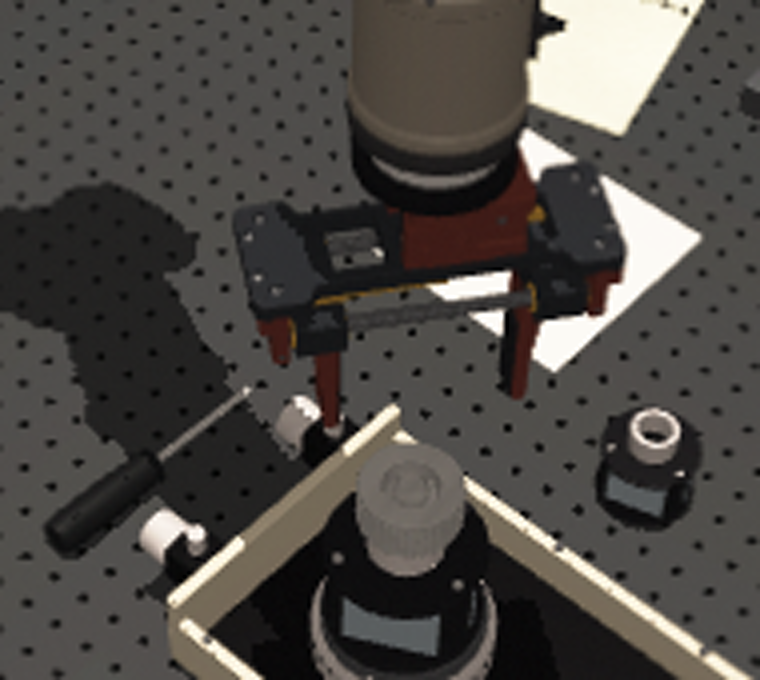

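drive_tool --series '[8.78, 0, -0.25, -1, -0.12, 8.78, 0, 0, -2, -0.12, 8.78, 0, 0, -2, -0.12, 8.78, 0, 0, -2, 0, 8.78, 0, 0, -1.5, 0, 8.78, 0, 0, -1, 0, 8.78, 0, 0, -0.5, 0, 8.78, 0, 0, 0, 0]'

```text
time: 4.5
ee_pos: [0.576, -0.0044, 0.1501]
tool_rot: [[-0.866, -0.001, 0.5], [-0.5, 0.0, -0.866], [0.001, -1.0, -0.001]]
ft_force: [0.2, -1.1, 0.0]
width: 0.0881
```

```bash
python3 s.py; python3 - <<'E'
from h import *; from cell import snapshot
A=snapshot("scene");B=snapshot("top")
crop(A,270,130,120,110,6,"g2A.png")
E
```

```text
time 4.5
joints [-0.8075, 0.6035, 0.9903, 1.917, -0.6166, 0.9627, -2.1418]
ee_pos [0.576, -0.0044, 0.1501]
ft_force [0.2264, -1.0949, 0.0147]
torque [0.0973, 0.1323, 0.0126]
width 0.0881
yaw x -149.98 yaxis [-1.1e-03  1.0e-04 -1.0e+00]
```

View pics/g2A.png

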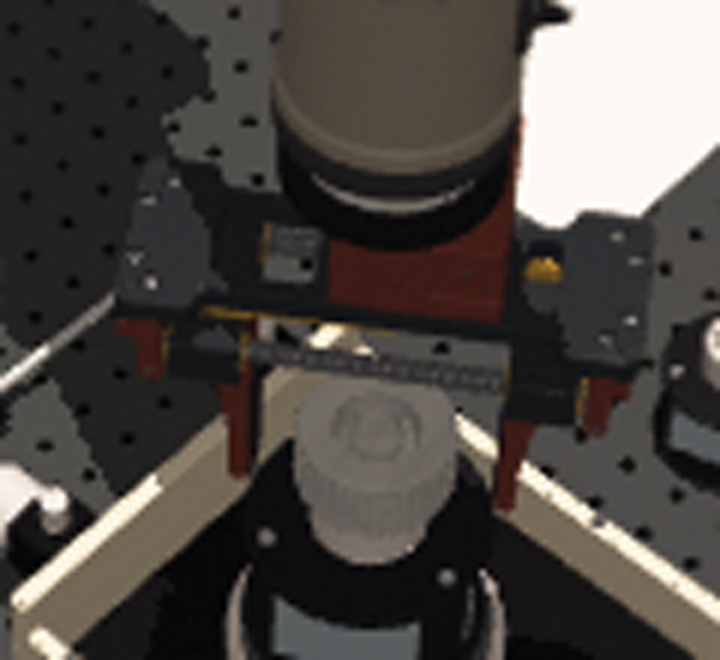

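The fingers straddle the nut (nut top at about 375,425 in the crop, fingers at 240 and 510). Now closing.

drive_tool --series '[5, 0, 0, 0, 0, 5, 0, 0, 0, 0, 5, 0, 0, 0, 0, 5, 0, 0, 0, 0, 5, 0, 0, 0, 0, 5, 0, 0, 0, 0]' --newtons 25

```text
time: 5.1
ee_pos: [0.5764, -0.0043, 0.1509]
tool_rot: [[-0.867, 0.0, 0.499], [-0.499, 0.0, -0.867], [-0.0, -1.0, -0.0]]
ft_force: [-0.1, -0.6, 1.7]
width: 0.0593
```

drive_tool --series '[5, 0, 0, 0.03, 0.12, 5, 0, 0, 0.03, 0.12, 5, 0, 0, 0.03, 0.12, 5, 0, 0, 0.03, 0.12, 5, 0, 0, 0.03, 0.12, 5, 0, 0, 0.03, 0.12]'

```text
time: 5.6
ee_pos: [0.576, -0.0044, 0.1522]
tool_rot: [[-0.317, -0.0, 0.949], [-0.949, -0.0, -0.317], [0.0, -1.0, -0.0]]
ft_force: [0.1, 0.6, -2.3]
width: 0.0596
```

```bash
python3 s.py
```

```text
time 5.6
joints [-0.6968, 0.5164, 0.8029, 1.9099, -0.4656, 0.9117, -1.558]
ee_pos [0.576, -0.0044, 0.1522]
ft_force [0.1116, 0.6051, -2.347]
torque [0.0021, 0.1624, 0.0547]
width 0.0596
yaw x -108.47 yaxis [-5.e-04 -2.e-04 -1.e+00]
```

drive_tool --series '[5, 0, 0, 0.03, 0.12, 5, 0, 0, 0.03, 0.12, 5, 0, 0, 0.03, 0.12, 5, 0, 0, 0.03, 0.12, 5, 0, 0, 0.03, 0.12, 5, 0, 0, 0.03, 0.12, 5, 0, 0, 0.03, 0.12, 5, 0, 0, 0.03, 0.12, 5, 0, 0, 0.03, 0.12, 5, 0, 0, 0.03, 0.12]'

```text
time: 6.43
ee_pos: [0.5761, -0.0044, 0.1552]
tool_rot: [[0.769, -0.0, 0.639], [-0.639, -0.0, 0.769], [-0.0, -1.0, -0.0]]
ft_force: [0.8, -0.2, -0.4]
width: 0.0596
```

drive_tool --series '[5, 0, 0, 0.03, 0.12, 5, 0, 0, 0.03, 0.12, 5, 0, 0, 0.03, 0.12, 5, 0, 0, 0.03, 0.12, 5, 0, 0, 0.03, 0.12, 5, 0, 0, 0.03, 0.12, 5, 0, 0, 0.03, 0.12, 5, 0, 0, 0.03, 0.12, 5, 0, 0, 0.03, 0.12, 5, 0, 0, 0.03, 0.12]'

```text
time: 7.27
ee_pos: [0.5761, -0.0044, 0.1582]
tool_rot: [[0.874, -0.001, -0.485], [0.485, -0.0, 0.874], [-0.0, -1.0, 0.0]]
ft_force: [0.6, 0.5, -0.9]
width: 0.0594
```

```bash
python3 s.py; python3 - <<'E'
from h import *; from cell import snapshot
A=snapshot("scene")
crop(A,270,130,120,110,6,"g3A.png")
E
```

```text
time 7.2667
joints [-0.266, 0.3995, 0.2108, 1.8778, -0.1062, 0.8756, 0.5034]
ee_pos [0.5761, -0.0044, 0.1582]
ft_force [0.6369, 0.5224, -0.8736]
torque [0.0627, 0.0504, 0.0496]
width 0.0594
yaw x 29.03 yaxis [-5.e-04 -0.e+00 -1.e+00]
```

View pics/g3A.png

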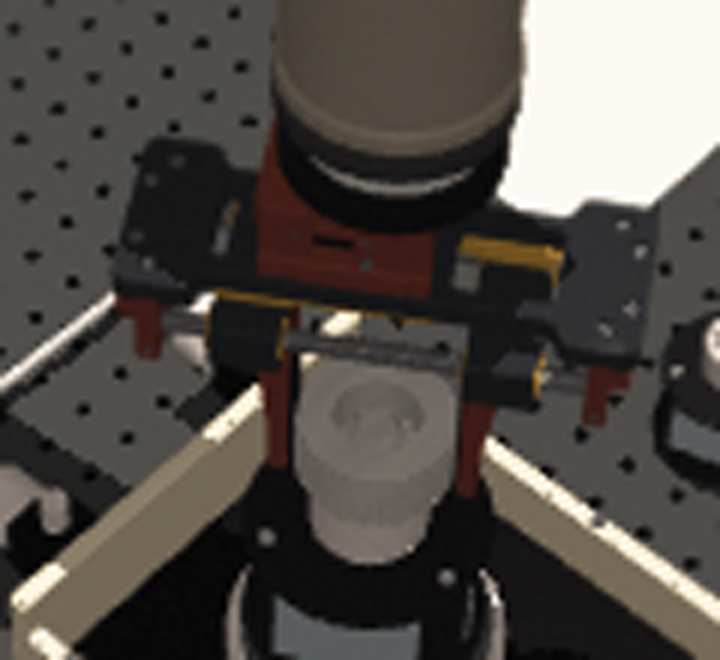

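drive_tool --series '[5, 0, 0, 0.03, 0.12, 5, 0, 0, 0.03, 0.12, 5, 0, 0, 0.03, 0.12, 5, 0, 0, 0.03, 0.12, 5, 0, 0, 0.03, 0.12, 5, 0, 0, 0.03, 0.12, 5, 0, 0, 0.03, 0.12, 5, 0, 0, 0.03, 0.12, 5, 0, 0, 0.03, 0.12, 5, 0, 0, 0.03, 0.12]'

```text
time: 8.15
ee_pos: [0.5761, -0.0045, 0.1613]
tool_rot: [[-0.133, -0.001, -0.991], [0.991, -0.0, -0.133], [0.0, -1.0, 0.001]]
ft_force: [0.2, 0.8, -0.9]
width: 0.0592
```

```bash
python3 s.py
```

```text
time 8.15
joints [-0.0594, 0.3931, -0.052, 1.8608, 0.0256, 0.889, 1.5801]
ee_pos [0.5761, -0.0045, 0.1613]
ft_force [0.2162, 0.8124, -0.8658]
torque [0.0962, 0.1344, 0.0247]
width 0.0592
yaw x 97.62 yaxis [-7.e-04 -0.e+00 -1.e+00]
```

drive_tool --series '[5, 0, 0, 0.03, 0.12, 5, 0, 0, 0.03, 0.12, 5, 0, 0, 0.03, 0.12, 5, 0, 0, 0.03, 0.12, 5, 0, 0, 0.03, 0.12, 5, 0, 0, 0.03, 0.12, 5, 0, 0, 0.03, 0.12, 5, 0, 0, 0.03, 0.12, 5, 0, 0, 0.03, 0.12, 5, 0, 0, 0, 0]'

```text
time: 8.98
ee_pos: [0.5762, -0.0047, 0.164]
tool_rot: [[-0.936, -0.0, -0.352], [0.352, 0.0, -0.936], [0.0, -1.0, 0.0]]
ft_force: [0.6, -0.3, 1.0]
width: 0.0593
```

```bash
python3 s.py
```

```text
time 8.9833
joints [0.1222, 0.405, -0.2821, 1.8454, 0.1392, 0.9106, 2.5584]
ee_pos [0.5762, -0.0047, 0.164]
ft_force [0.6014, -0.3263, 0.9645]
torque [0.0055, 0.1211, 0.0124]
width 0.0593
yaw x 159.41 yaxis [-4.e-04  0.e+00 -1.e+00]
```

drive_tool --series '[5, 0, 0, 0.1, 0, 5, 0, 0, 0.1, 0, 5, 0, 0, 0.1, 0, 5, 0, 0, 0.1, 0]'

```text
time: 9.32
ee_pos: [0.5762, -0.0044, 0.1681]
tool_rot: [[-0.935, -0.0, -0.355], [0.355, -0.0, -0.935], [0.0, -1.0, 0.0]]
ft_force: [-0.6, 0.1, -1.5]
width: 0.0591
```

```bash
python3 s.py
```

```text
time 9.3167
joints [0.1213, 0.4, -0.2815, 1.8422, 0.1367, 0.9185, 2.5568]
ee_pos [0.5762, -0.0044, 0.1681]
ft_force [-0.5883, 0.073, -1.4747]
torque [0.1424, 0.0625, 0.0281]
width 0.0591
yaw x 159.23 yaxis [-4.e-04 -2.e-04 -1.e+00]
```

drive_tool --series '[5, 0, 0, 0.5, 0, 5, 0, 0, 1, 0, 5, 0, 0, 1.5, 0, 5, 0, 0, 2, 0, 5, 0, 0, 2, 0, 5, 0, 0, 1.5, 0, 5, 0, 0, 0, -0.1]'

```text
time: 9.9
ee_pos: [0.5784, -0.004, 0.2579]
tool_rot: [[-0.896, 0.007, -0.445], [0.445, 0.0, -0.896], [-0.006, -1.0, -0.003]]
ft_force: [0.6, 1.4, -2.4]
width: 0.06
```

```bash
python3 s.py; python3 - <<'E'
from h import *; from cell import snapshot
A=snapshot("scene")
crop(A,260,100,130,140,5,"g4A.png")
E
```

```text
time 9.9
joints [0.1213, 0.3061, -0.2758, 1.7512, 0.0933, 1.0902, 2.4958]
ee_pos [0.5784, -0.004, 0.2579]
ft_force [0.5977, 1.4034, -2.3511]
torque [0.0823, -0.0212, 0.0634]
width 0.06
yaw x 153.6 yaxis [ 6.8e-03  4.0e-04 -1.0e+00]
```

View pics/g4A.png

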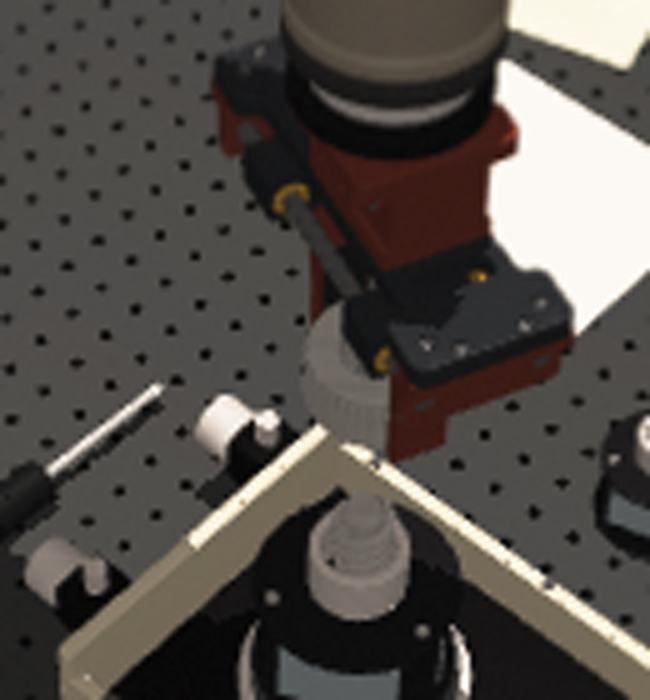

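drive_tool --series '[5, -0.6, -1.5, 0, -0.1, 5, -1.1, -2.8, 0, -0.12, 5, -1.1, -2.8, 0, -0.12, 5, -1.1, -2.8, 0, -0.12, 5, -1.1, -2.8, 0, -0.12, 5, -1.1, -2.8, 0, -0.12, 5, -1.1, -2.8, 0, -0.12, 5, -1.1, -2.8, 0, -0.12, 5, -1.1, -2.8, 0, -0.12, 5, -1.1, -2.8, 0, -0.12]'

```text
time: 10.78
ee_pos: [0.4705, -0.2724, 0.2536]
tool_rot: [[0.074, 0.0, -0.997], [0.997, 0.0, 0.074], [0.0, -1.0, -0.0]]
ft_force: [0.9, -0.2, -1.8]
width: 0.0594
```

drive_tool --series '[5, -0.7, -1.5, -0.5, 0, 5, 0, 0, -2, 0, 5, 0, 0, -3, 0, 5, 0, 0, -3, 0, 5, 0, 0, -3, 0, 5, 0, 0, -3, 0, 5, 0, 0, -3, 0, 5, 0, 0, -2, 0, 5, 0, 0, 0, 0]'

```text
time: 11.53
ee_pos: [0.4618, -0.2847, 0.0546]
tool_rot: [[0.068, -0.007, -0.998], [0.998, 0.003, 0.068], [0.003, -1.0, 0.007]]
ft_force: [-0.7, -0.4, -1.7]
width: 0.0594
```

```bash
python3 s.py; python3 - <<'E'
from h import *; from cell import snapshot
A=snapshot("scene")
crop(A,145,210,140,140,5,"g5A.png")
E
```

```text
time 11.5333
joints [0.4085, 0.5017, 0.0369, 2.0056, -0.0302, 0.6422, 1.9678]
ee_pos [0.4618, -0.2847, 0.0546]
ft_force [-0.7159, -0.4202, -1.7499]
torque [0.0424, 0.131, -0.0162]
width 0.0594
yaw x 86.09 yaxis [-0.0065  0.0034 -1.    ]
```

View pics/g5A.png

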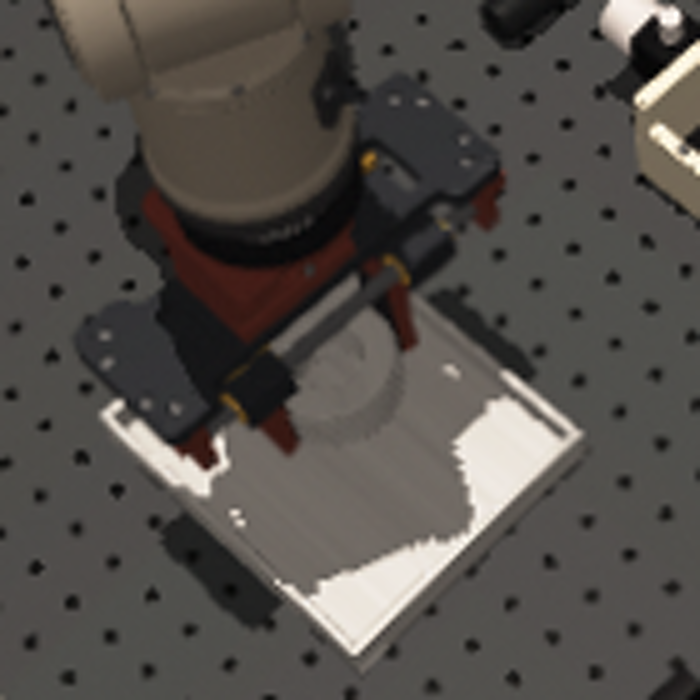

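drive_tool --series '[5, 0.4, -0.6, -1, 0, 5, 0, 0, -1, 0, 5, 0, 0, -1, 0, 5, 0, 0, -0.5, 0, 5, 0, 0, 0, 0]'

```text
time: 12.0
ee_pos: [0.4676, -0.2919, 0.0221]
tool_rot: [[0.07, -0.002, -0.998], [0.998, 0.001, 0.07], [0.001, -1.0, 0.002]]
ft_force: [-0.6, 0.5, -2.5]
width: 0.0593
```

```bash
python3 s.py
```

```text
time 12.0
joints [0.4188, 0.5641, 0.0333, 1.9999, -0.0327, 0.58, 1.9756]
ee_pos [0.4676, -0.2919, 0.0221]
ft_force [-0.6056, 0.5344, -2.5037]
torque [0.0224, -0.0018, -0.0502]
width 0.0593
yaw x 86.01 yaxis [-1.7e-03  9.0e-04 -1.0e+00]
```

drive_tool --series '[5, 0, 0, -0.2, 0, 5, 0, 0, -0.2, 0, 5, 0, 0, -0.15, 0, 5, 0, 0, -0.1, 0, 5, 0, 0, 0, 0]'

```text
time: 12.42
ee_pos: [0.4683, -0.2923, 0.0166]
tool_rot: [[0.07, -0.0, -0.998], [0.998, 0.0, 0.07], [0.0, -1.0, 0.0]]
ft_force: [0.2, 0.2, -2.2]
width: 0.0592
```

```bash
python3 s.py
```

```text
time 12.4167
joints [0.4194, 0.5736, 0.0327, 2.0009, -0.0331, 0.5677, 1.9758]
ee_pos [0.4683, -0.2923, 0.0166]
ft_force [0.1876, 0.2268, -2.1757]
torque [-0.031, 0.0176, 0.0329]
width 0.0592
yaw x 86.0 yaxis [-0.e+00  1.e-04 -1.e+00]
```

drive_tool --series '[5, 0, 0, -0.1, 0, 5, 0, 0, -0.1, 0, 5, 0, 0, 0, 0]'

```text
time: 12.67
ee_pos: [0.4685, -0.2924, 0.0149]
tool_rot: [[0.07, 0.0, -0.998], [0.998, -0.0, 0.07], [-0.0, -1.0, -0.0]]
ft_force: [-0.2, 0.3, 1.0]
width: 0.0594
```

```bash
python3 s.py
```

```text
time 12.6667
joints [0.4197, 0.5767, 0.0325, 2.001, -0.0332, 0.5641, 1.9759]
ee_pos [0.4685, -0.2924, 0.0149]
ft_force [-0.2474, 0.3293, 0.9986]
torque [0.0452, 0.1405, -0.0043]
width 0.0594
yaw x 86.0 yaxis [ 3.e-04 -1.e-04 -1.e+00]
```

drive_tool --series '[6.4, 0, 0, 0, 0, 7.4, 0, 0, 0, 0, 7.4, 0, 0, 0, 0, 7.4, 0, 0, 0.5, 0, 7.4, 0, 0, 2, 0, 7.4, 0, 0, 3, 0, 8.7, 0, 0, 4, 0, 8.7, 0, 0, 4, 0, 8.7, 0, 0, 4, 0, 8.7, 0, 0, 4, 0]'

```text
time: 13.5
ee_pos: [0.4678, -0.2922, 0.2321]
tool_rot: [[0.07, 0.0, -0.998], [0.998, -0.0, 0.07], [-0.0, -1.0, -0.0]]
ft_force: [0.7, -0.4, -0.9]
width: 0.0872
```

```bash
python3 s.py; python3 - <<'E'
from h import *; from cell import snapshot
A=snapshot("scene");crop(A,130,180,260,190,3,"g6A.png")
E
```

```text
time 13.5
joints [0.3971, 0.2724, 0.0581, 1.8555, -0.0185, 1.0139, 1.9636]
ee_pos [0.4678, -0.2922, 0.2321]
ft_force [0.7316, -0.4167, -0.9228]
torque [0.012, -0.0623, 0.0066]
width 0.0872
yaw x 85.99 yaxis [ 3.e-04 -1.e-04 -1.e+00]
```

View pics/g6A.png

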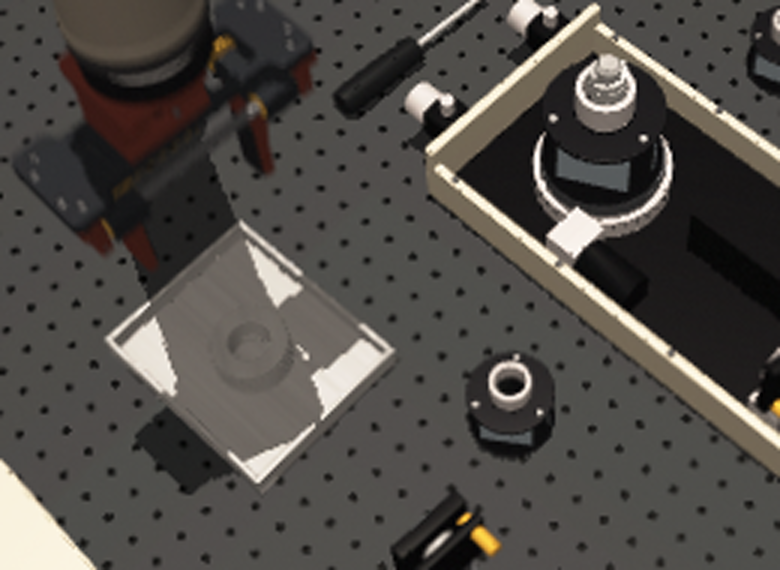

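```bash
python3 - <<'E'
from h import *; from cell import snapshot
A=snapshot("scene");B=snapshot("top");a=[]
for d,x,y in((A,303,175),(B,295,150)):
    a.append(cv2.resize(d["image"][y:y+60,x:x+60,::-1],None,fx=6.5,fy=6.5,interpolation=cv2.INTER_CUBIC))
cv2.imwrite("pics/boss.png",np.hstack(a))
for d in(A,B):print(proj(d,[[.5766,-.004,.14],[.5766,-.004,.17]]).round(1).tolist())
E
```

```text
[[331.9, 208.6], [332.4, 200.6]]
[[324.9, 178.1], [325.0, 175.5]]
```

View pics/boss.png

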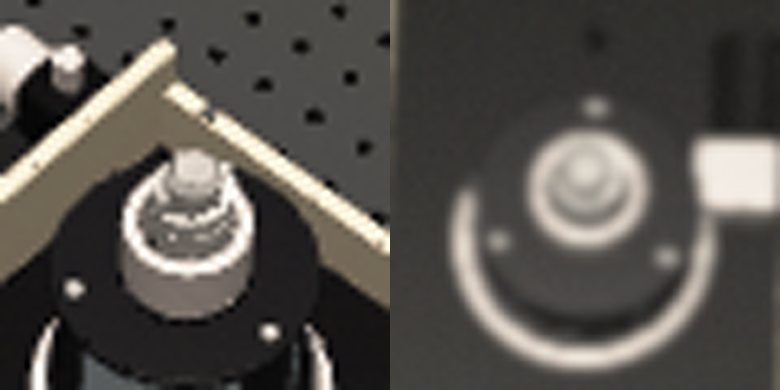

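drive_tool --series '[8.7, 0.7, 1.8, 0.9, 0, 8.7, 1.1, 3, 0.9, 0, 8.7, 1.1, 3, 0, 0, 8.7, 1.1, 3, 0, 0, 8.7, 1.1, 3, 0, 0, 8.7, 1.1, 3, 0, 0, 8.7, 1.1, 3, 0, 0, 8.7, 1.1, 3, 0, 0, 8.7, 1.1, 3, 0, 0, 8.7, 1, 2, 0, 0]'

```text
time: 14.48
ee_pos: [0.5728, -0.0107, 0.2461]
tool_rot: [[0.067, -0.003, -0.998], [0.998, 0.001, 0.067], [0.001, -1.0, 0.003]]
ft_force: [-0.2, 0.1, 0.3]
width: 0.087
```

drive_tool --series '[8.7, 0.4, 0, 0, 0, 8.7, 0, 0, 0, 0]'

```text
time: 14.65
ee_pos: [0.5772, -0.013, 0.2461]
tool_rot: [[0.067, -0.002, -0.998], [0.998, 0.0, 0.067], [0.0, -1.0, 0.002]]
ft_force: [0.4, -1.3, 0.3]
width: 0.0872
```

```bash
python3 s.py
```

```text
time 14.65
joints [-0.0079, 0.3074, -0.0961, 1.7706, 0.0327, 1.0676, 1.3886]
ee_pos [0.5772, -0.013, 0.2461]
ft_force [0.428, -1.2538, 0.2909]
torque [0.0094, 0.0047, 0.0065]
width 0.0872
yaw x 86.17 yaxis [-2.4e-03  2.0e-04 -1.0e+00]
```

drive_tool --series '[8.7, -0.05, 0.9, 0, 0, 8.7, 0, 0, -1, 0, 8.7, 0, 0, -2, 0, 8.7, 0, 0, -2, 0, 8.7, 0, 0, -1, 0, 8.7, 0, 0, 0, 0]'

```text
time: 15.15
ee_pos: [0.5745, -0.0064, 0.1847]
tool_rot: [[0.071, -0.005, -0.997], [0.997, -0.001, 0.071], [-0.001, -1.0, 0.005]]
ft_force: [-0.4, 0.1, -0.1]
width: 0.0869
```

```bash
python3 s.py
```

```text
time 15.15
joints [-0.0187, 0.3674, -0.0991, 1.8377, 0.0439, 0.944, 1.3625]
ee_pos [0.5745, -0.0064, 0.1847]
ft_force [-0.4397, 0.0877, -0.1453]
torque [0.0697, 0.0437, 0.0112]
width 0.0869
yaw x 85.93 yaxis [-5.4e-03 -6.0e-04 -1.0e+00]
```

drive_tool --series '[8.7, 0, 0, 0, 0, 8.7, 0, 0, 0, 0]'

```text
time: 15.32
ee_pos: [0.5773, -0.0057, 0.1885]
tool_rot: [[0.07, 0.001, -0.998], [0.998, 0.0, 0.07], [0.0, -1.0, -0.001]]
ft_force: [0.5, 0.6, -0.1]
width: 0.0873
```

Settled at z = 0.1885; correcting y by +1.5 mm and going down to 0.1235.

drive_tool --series '[8.7, -0.05, 0.15, -1, 0, 8.7, 0, 0, -2, 0, 8.7, 0, 0, -2, 0, 8.7, 0, 0, -1, 0, 8.7, 0, 0, -0.3, 0, 8.7, 0, 0, 0, 0, 8.7, 0, 0, 0, 0, 8.7, 0, 0, 0, 0]'

```text
time: 15.98
ee_pos: [0.5772, -0.0038, 0.1258]
tool_rot: [[0.07, 0.002, -0.998], [0.998, 0.0, 0.07], [0.0, -1.0, -0.002]]
ft_force: [-1.1, 0.1, -0.6]
width: 0.0873
```

```bash
python3 s.py; python3 - <<'E'
from h import *; from cell import snapshot
A=snapshot("scene")
crop(A,270,130,120,120,6,"g7A.png")
E
```

```text
time 15.9833
joints [-0.0248, 0.4402, -0.098, 1.8843, 0.0572, 0.8177, 1.3484]
ee_pos [0.5772, -0.0038, 0.1258]
ft_force [-1.0906, 0.1032, -0.5775]
torque [0.089, -0.0113, 0.0349]
width 0.0873
yaw x 85.99 yaxis [ 2.e-03  2.e-04 -1.e+00]
```

View pics/g7A.png

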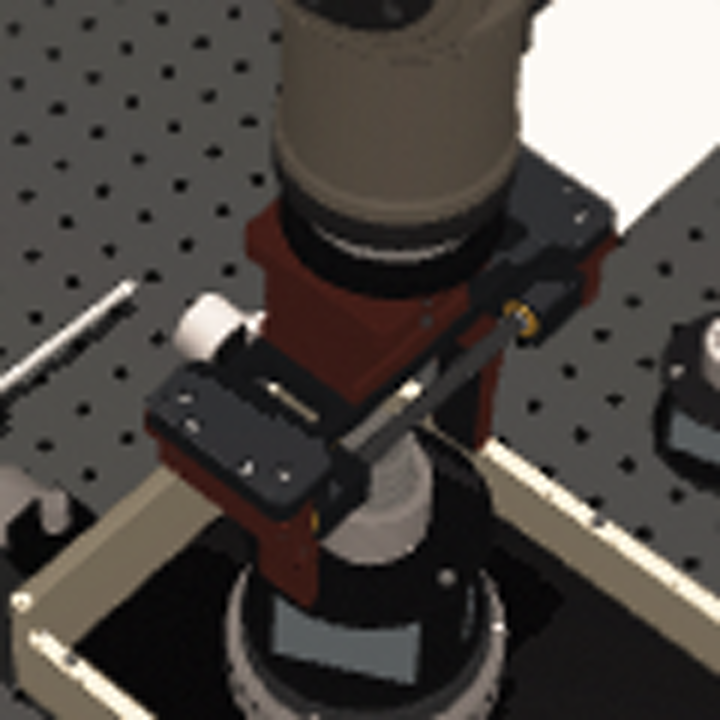

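drive_tool --series '[8.7, 0, 0, -0.25, 0, 6, 0, 0, 0, 0, 4, 0, 0, 0, 0, 4, 0, 0, 0, 0, 4, 0, 0, 0, 0, 4, 0, 0, 0, 0, 4, 0, 0, 0, 0, 4, 0, 0, 0, 0]' --newtons 40

```text
time: 16.7
ee_pos: [0.5763, -0.0044, 0.1222]
tool_rot: [[0.07, 0.0, -0.998], [0.998, -0.001, 0.07], [-0.001, -1.0, -0.0]]
ft_force: [-0.2, -1.4, 1.3]
width: 0.0465
```

```bash
python3 s.py
```

```text
time 16.7
joints [-0.0248, 0.4447, -0.0972, 1.8873, 0.0584, 0.8124, 1.3478]
ee_pos [0.5763, -0.0044, 0.1222]
ft_force [-0.2435, -1.4337, 1.3448]
torque [-0.2429, 0.0499, -0.0472]
width 0.0465
yaw x 85.98 yaxis [ 0.e+00 -6.e-04 -1.e+00]
```

drive_tool --series '[4, 0, 0, 0.3, 0, 4, 0, 0, 0.5, 0, 4, 0, 0, 0.8, 0, 4, 0, 0, 1, 0, 4, 0, 0, 0.5, 0, 4, 0, 0, 0, 0]'

```text
time: 17.2
ee_pos: [0.5775, -0.0037, 0.1551]
tool_rot: [[0.07, 0.003, -0.998], [0.998, 0.0, 0.07], [0.001, -1.0, -0.003]]
ft_force: [0.1, -0.1, -5.3]
width: 0.0466
```

```bash
python3 s.py
```

```text
time 17.2
joints [-0.0231, 0.4026, -0.0996, 1.8628, 0.0508, 0.8754, 1.3538]
ee_pos [0.5775, -0.0037, 0.1551]
ft_force [0.1458, -0.0695, -5.2512]
torque [0.0493, -0.031, -0.0446]
width 0.0466
yaw x 86.0 yaxis [ 3.2e-03  3.0e-04 -1.0e+00]
```

drive_tool --series '[4, 0, 0, 1, 0, 4, 0, 0, 1.5, 0, 4, 0, 0, 1.5, 0, 4, 0, 0, 1.5, 0, 4, 0, 0, 1.5, 0, 4, 0, 0, 1.5, 0, 4, 0, 0, 1.5, 0, 4, 0, 0, 1, 0, 4, 0, 0, 0, 0, 4, 0, 0, 0, 0]'

```text
time: 18.03
ee_pos: [0.5763, -0.0038, 0.2634]
tool_rot: [[0.07, 0.001, -0.998], [0.998, 0.0, 0.07], [0.0, -1.0, -0.001]]
ft_force: [-0.1, -0.1, -5.8]
width: 0.0465
```

```bash
python3 s.py; python3 - <<'E'
from h import *; from cell import snapshot
A=snapshot("scene")
crop(A,250,80,150,150,5,"g8A.png")
E
```

```text
time 18.0333
joints [-0.0207, 0.289, -0.0999, 1.7546, 0.0319, 1.099, 1.37]
ee_pos [0.5763, -0.0038, 0.2634]
ft_force [-0.0994, -0.0717, -5.8468]
torque [-0.0139, -0.0403, 0.0069]
width 0.0465
yaw x 86.0 yaxis [ 6.e-04  0.e+00 -1.e+00]
```

View pics/g8A.png

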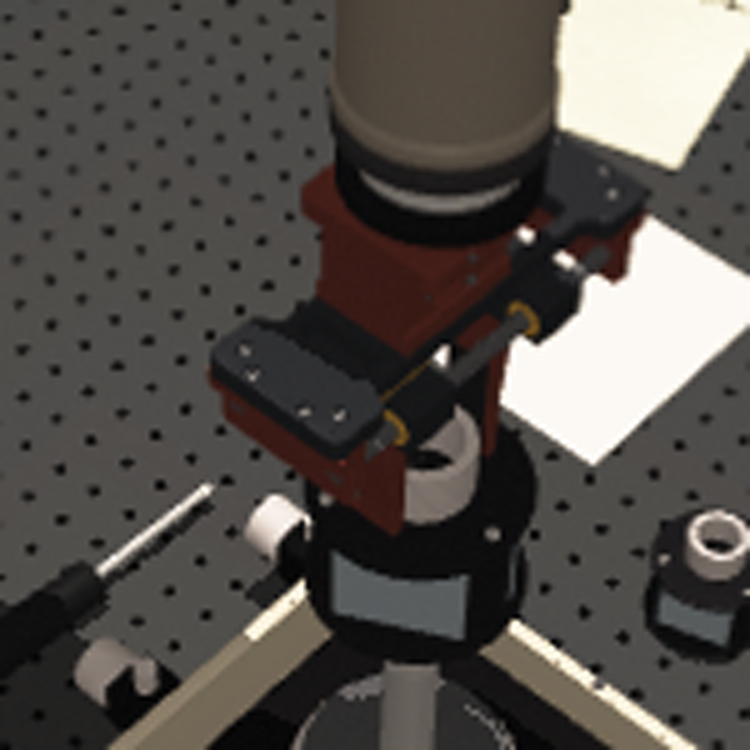

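drive_tool --series '[4, -0.4, 1, 0, 0, 4, -0.8, 2, 0, 0, 4, -1.1, 2.7, 0, 0, 4, -1.1, 2.7, 0, 0, 4, -1.1, 2.7, 0, 0, 4, -1.1, 2.7, 0, 0, 4, -1.1, 2.7, 0, 0, 4, -1.1, 2.7, 0, 0, 4, -1.1, 2.7, 0, 0, 4, -1.1, 2.7, 0, 0]'

```text
time: 18.92
ee_pos: [0.4744, 0.2437, 0.2622]
tool_rot: [[0.069, -0.002, -0.998], [0.998, -0.001, 0.069], [-0.001, -1.0, 0.002]]
ft_force: [0.2, 0.4, -6.0]
width: 0.0468
```

drive_tool --series '[4, -1.1, 2.7, 0, 0, 4, -1.1, 2.7, 0, 0, 4, -0.8, 1.7, 0, 0, 4, -0.3, 0.6, 0, 0, 4, 0, 0, 0, 0, 4, 0, 0, 0, 0]'

```text
time: 19.42
ee_pos: [0.4431, 0.3183, 0.2625]
tool_rot: [[0.07, -0.001, -0.998], [0.998, -0.002, 0.07], [-0.002, -1.0, 0.001]]
ft_force: [-0.5, -0.4, -6.6]
width: 0.0464
```

```bash
python3 s.py
```

```text
time 19.4167
joints [-0.4852, 0.2534, -0.301, 1.8119, 0.0846, 1.0903, 0.6848]
ee_pos [0.4431, 0.3183, 0.2625]
ft_force [-0.4653, -0.3703, -6.5985]
torque [-0.0854, -0.0396, 0.0511]
width 0.0464
yaw x 86.01 yaxis [-8.0e-04 -1.6e-03 -1.0e+00]
```

drive_tool --series '[4, 0, 0.3, -1, 0, 4, 0, 0, -2, 0, 4, 0, 0, -2.5, 0, 4, 0, 0, -2.5, 0, 4, 0, 0, -2.5, 0, 4, 0, 0, -2.5, 0, 4, 0, 0, -2, 0, 4, 0, 0, -1, 0, 4, 0, 0, 0, 0, 4, 0, 0, 0, 0]'

```text
time: 20.25
ee_pos: [0.4438, 0.3215, 0.1031]
tool_rot: [[0.071, -0.0, -0.997], [0.997, -0.001, 0.071], [-0.001, -1.0, 0.0]]
ft_force: [-0.2, 0.2, -5.7]
width: 0.0465
```

```bash
python3 s.py; python3 - <<'E'
from h import *; from cell import snapshot
A=snapshot("scene")
crop(A,290,70,150,120,5,"g9A.png")
E
```

```text
time 20.25
joints [-0.5205, 0.4453, -0.2759, 1.9557, 0.1708, 0.7633, 0.6049]
ee_pos [0.4438, 0.3215, 0.1031]
ft_force [-0.1515, 0.2286, -5.7283]
torque [0.0672, -0.0163, -0.0228]
width 0.0465
yaw x 85.92 yaxis [-4.e-04 -5.e-04 -1.e+00]
```

View pics/g9A.png

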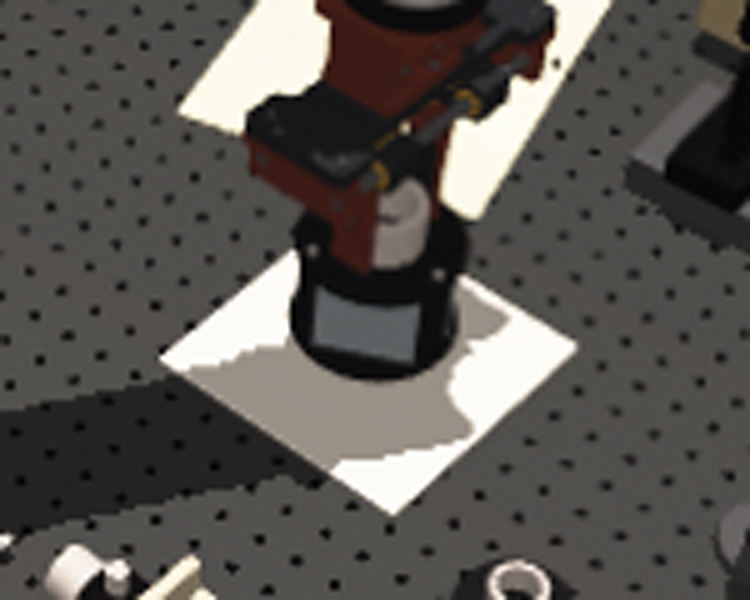

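The turret hangs upright over the mat. Lowering slowly from 0.103 to about 0.080.

drive_tool --series '[4, 0, 0, -0.5, 0, 4, 0, 0, -0.5, 0, 4, 0, 0, -0.4, 0, 4, 0, 0, -0.3, 0, 4, 0, 0, -0.2, 0, 4, 0, 0, -0.2, 0, 4, 0, 0, -0.1, 0, 4, 0, 0, 0, 0, 4, 0, 0, 0, 0]'

```text
time: 21.05
ee_pos: [0.4434, 0.3222, 0.0812]
tool_rot: [[0.07, 0.0, -0.998], [0.998, 0.0, 0.07], [0.0, -1.0, -0.0]]
ft_force: [0.0, 1.1, -5.2]
width: 0.0465
```

```bash
python3 s.py
```

```text
time 21.05
joints [-0.5291, 0.4773, -0.2682, 1.9688, 0.186, 0.7187, 0.5918]
ee_pos [0.4434, 0.3222, 0.0812]
ft_force [0.001, 1.1104, -5.2135]
torque [0.0039, -0.0349, 0.0139]
width 0.0465
yaw x 86.0 yaxis [ 0.e+00  1.e-04 -1.e+00]
```

drive_tool --series '[4, 0, 0, -0.1, 0, 4, 0, 0, -0.08, 0, 4, 0, 0, -0.05, 0, 4, 0, 0, 0, 0]'

```text
time: 21.38
ee_pos: [0.4433, 0.3221, 0.0788]
tool_rot: [[0.07, -0.0, -0.998], [0.998, -0.0, 0.07], [-0.0, -1.0, 0.0]]
ft_force: [0.1, -0.1, -6.5]
width: 0.0459
```

drive_tool --series '[4, 0, 0, -0.06, 0, 4, 0, 0, -0.05, 0, 4, 0, 0, 0, 0]'

```text
time: 21.63
ee_pos: [0.4434, 0.3222, 0.0782]
tool_rot: [[0.07, 0.0, -0.998], [0.998, -0.0, 0.07], [0.0, -1.0, -0.0]]
ft_force: [-1.7, -2.1, 0.3]
width: 0.0465
```

drive_tool --series '[5, 0, 0, 0, 0, 6, 0, 0, 0, 0, 7, 0, 0, 0, 0, 8, 0, 0, 0, 0, 8, 0, 0, 0, 0, 8, 0, 0, 0.5, 0, 8, 0, 0, 2, 0, 8, 0, 0, 3, 0, 8, 0, 0, 3, 0, 8, 0, 0, 3, 0]'

```text
time: 22.47
ee_pos: [0.4431, 0.322, 0.1943]
tool_rot: [[0.07, -0.0, -0.998], [0.998, -0.0, 0.07], [-0.0, -1.0, 0.0]]
ft_force: [1.1, -0.1, -0.8]
width: 0.0796
```

drive_tool --series '[8, 0, 0, 3, 0, 8, 0, 0, 2, 0, 8, -0.5, -2, 0, 0, 8, 0, -3, 0, 0, 8, 0, -3, 0, 0, 8, 0, -3, 0, 0, 8, 0, -3, 0, 0, 8, 0, -1, 0, 0, 8, 0, 0, 0, 0, 8, 0, 0, 0, 0]'

```text
time: 23.3
ee_pos: [0.4385, 0.1728, 0.2432]
tool_rot: [[0.07, 0.001, -0.998], [0.998, 0.001, 0.07], [0.001, -1.0, -0.001]]
ft_force: [1.0, 0.4, 0.1]
width: 0.0803
```

```bash
python3 s.py; python3 - <<'E'
from h import *; from cell import snapshot
A=snapshot("scene");B=snapshot("top")
cv2.imwrite("pics/endA.png",A["image"][:,:,::-1]);cv2.imwrite("pics/endB.png",B["image"][:,:,::-1])
a=[cv2.resize(d["image"][y:y+65,x:x+65,::-1],None,fx=6,fy=6,interpolation=cv2.INTER_CUBIC) for d,x,y in((A,335,95),(B,180,195))]
cv2.imwrite("pics/endm.png",np.hstack(a))
for d in(A,B):print(proj(d,[[.4435,.3215,.096],[.466,-.292,.034]]).round(1).tolist())
E
```

```text
time 23.3
joints [-0.2892, 0.1389, -0.2386, 1.998, 0.0383, 1.0078, 0.9543]
ee_pos [0.4385, 0.1728, 0.2432]
ft_force [1.0481, 0.392, 0.0784]
torque [0.0878, 0.0063, -0.0095]
width 0.0803
yaw x 85.96 yaxis [ 7.e-04  9.e-04 -1.e+00]
[[366.4, 116.6], [211.3, 292.4]]
[[202.5, 232.3], [428.1, 224.0]]
```

View pics/endA.png

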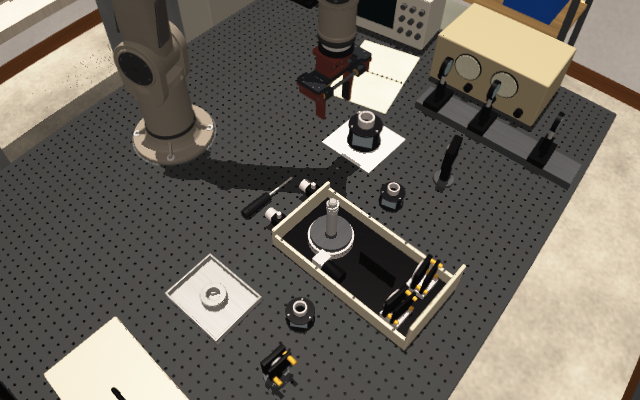

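View pics/endm.png

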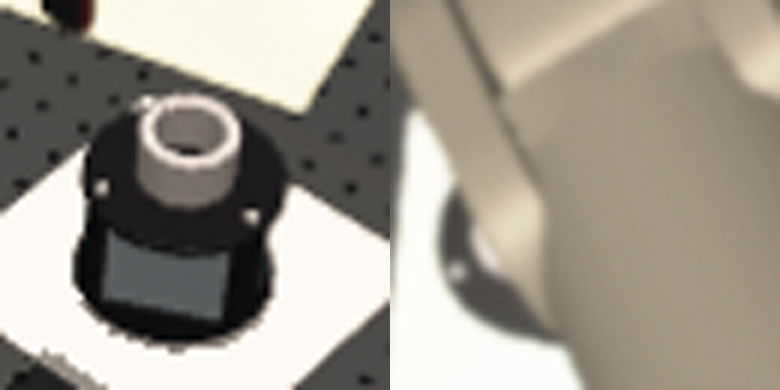

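View pics/endB.png

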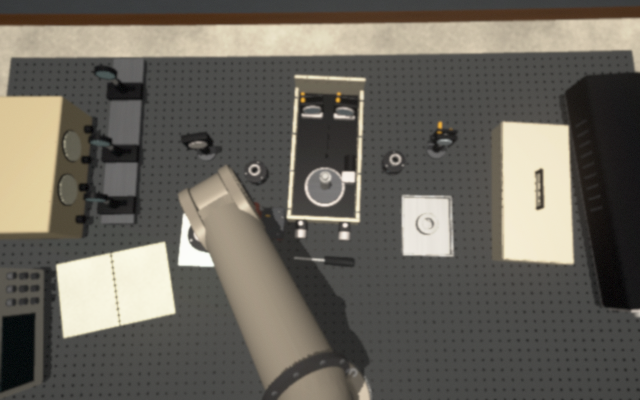

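```bash
python3 -c "
from cell import job_done; print(job_done())"
```

```text
the job is handed in; nothing more can be done
None
```

The turret is out and standing upright in the middle of the white mat, and the nut lies flat in the steel tray. I handed the job in at about 23 s of the 72 s allowed.

**Nut:** I gripped it and turned it 309° anticlockwise in one stroke, letting it climb. It came free under about 2 N, and I set it down near the tray's middle.

**Turret:** I lifted it straight up by its boss; the wrist force of 5–6 N matches its mass. Contact with the mat registered at 78 mm, the expected height, before I opened the fingers. They stayed above the top plate throughout, so they did not go near the gratings.

**Last checks:**
- In the scene picture the boss is within about 1 px (1–2 mm) of where the mat's centre puts it, with the turret upright.
- The nut lies flat and central in the tray in both views.
- The smaller turrets, the driver, both posts and the spectrometer look unmoved.
- The gripper was clear of everything, with no measurable load.
- The top view of the turret was partly hidden by the arm, so its position on the mat rests on the scene view and the arm's own readings. No check disagreed.

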